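# Bolt the keepsake box shut

### The job

Lock the keepsake box for the night with the sliding bolt in front of it: push the blue knob along the long leg of its L-shaped slot, away from you, to the corner, and then sideways to the right, fully home to the end of the short leg by the green dot. Only push the knob with the fingers, never pinch it, and leave the goods round about where they are.

Things in the scene. Friction and masses are not known exactly. Their poses are not given: they have to be found in the camera images.
- stand: Wooden display stand, fixed, 306 mm long (x), 200 mm wide (y). Origin: centre of its underside on the table; x runs from the bolt block (near the robot) to the box, y left, z up; turned by up to 0.42 rad. Bolt block: stand x -145 to -5 mm, y -65 to 65 mm, top plate surface 78 mm above the table. Behind it (x 3 to 143 mm, 185 mm wide) a brown keepsake box is fixed, lid 60 mm above the table.
- slot_start (a point): Open end of the slot's long leg, on its centre line, at the height of the aluminium plate's surface (stand x -105, y 20 mm); a red dot is beside it. The L-shaped slot is 14 mm wide. The point has the stand's axes.
- slot_corner (a point): Centre line of the slot at its corner, at plate height: 70 mm from slot_start along stand +x (away from the robot, towards the keepsake box).
- slot_end (a point): Centre line of the slot at the locked end of its short leg, at plate height, by the green dot: 40 mm from slot_corner along stand -y (to the right).
- knob_top (a point): Centre of the top face of the blue knob that stands up from the slot, 35 mm above the plate. The knob is 26 mm square, its sides parallel to the stand's x and y, and reaches from 3 to 35 mm above the plate; its flat side faces are pads from 5 to 31 mm above the plate. It cannot turn or lift.
- bolt (a joint): Travel of the steel bolt, and of the knob with it, along the long leg in m (stand +x): 0 = drawn back, knob at slot_start; 0.070 = stop, knob at the slot's corner, the flat tongue then reaching about 60 mm over the box's lid. Starts between 0 and 0.025. No spring; about 2 to 3 N to move it; stays where it is left.
- knob (a joint): Travel of the knob along the short leg in m (stand -y): 0 = in line with the long leg (start), 0.040 = stop at slot_end. Its 10 mm pin has 2 mm of play at the slot's inner corner, so it is blocked until bolt is at about 0.068. No spring or catch; about 2 to 3 N to move it; stays where it is left.
- pad_near: Pad that forms the knob's near side (stand -x): 18 mm wide, 26 mm high, 4 mm thick; origin at its centre, 11 mm out from the knob's axis, 18.5 mm above the plate.
- pad_far: Pad that forms the knob's far side (stand +x): 18 mm wide, 26 mm high, 4 mm thick; origin at its centre, 11 mm out from the knob's axis, 18.5 mm above the plate.
- pad_left: Pad that forms the knob's left side (stand +y): 18 mm wide, 26 mm high, 4 mm thick; origin at its centre, 11 mm out from the knob's axis, 18.5 mm above the plate.
- pad_right: Pad that forms the knob's right side (stand -y): 18 mm wide, 26 mm high, 4 mm thick; origin at its centre, 11 mm out from the knob's axis, 18.5 mm above the plate.
- pink_soap: Bystander: pale pink boxed soap lying flat, 56x78x26 mm, near the front edge right of the stand. Origin: centre of its underside.
- lilac_carton: Bystander: upright lilac carton, 40x46x105 mm, near the front edge. Origin: centre of its underside.
- floral_tin: Bystander: red floral rectangular tin, 62x118x82 mm, right part of the table. Origin: centre of its underside.
- round_tin: Bystander: round floral tin, 74 mm across, 32 mm high, right part of the table. Origin: centre of its underside.
- balm_box: Bystander: flat green box, 50x50x22 mm, right part of the table. Origin: centre of its underside.

How it is judged:
By the outcome, as a careful person would: the job done as asked, in the order asked, and still so for the second after the job is handed in, with the robot touching nothing.
It also fails if it takes over 40 s, if anything falls off the work surface, if the arm or the gripper's body presses on something with over 40 N, if the wrist force passes 120 N, or if a joint passes its speed limit or range.

### The arm

A 6-joint arm with a two-finger parallel gripper is mounted at the origin on a cart in front of the work surface, level with it; the furniture and walls round the work are solid. World frame = base frame: x ahead of the robot, y to its left, z up, the work surface at z = 0. Lengths are in mm, angles in rad, forces in N, time in s.
With the tool pointing down it reaches from about 400 to 825 mm from the base axis. Payload 7 kg.
Tool frame: the origin (TCP) lies at the very end of the fingers, on their centre line; the grasp point (between the pads) lies 19 mm behind it; z points along the fingers, y is the direction in which the jaws open and shut (so a half turn about z gives the same grasp; the last joint's range is limited). The gripper opens to 88 mm and grips with 3 to 60 N. Pads are 19 mm wide; open, the fingers measure 130 mm over their backs; the gripper's body (78 mm by 193 mm) begins 47 mm behind the grasp point.
Start: joints at [-0.977, 0.359, 0.012, 0, -1.224, -0.288], TCP at [203.186, -643.67, 226.561] pointing down, gripper open.
Joint ranges: [-3.07, 3.07], [-1.43, 2.12], [-1.02, 1.25], [-3.03, 1.67], [-3.05, -0], [-3.03, 3.03]. Speed limits (rad/s): [2.39, 2.39, 3.01, 3.14, 3.14, 3.14].

### API

Orientations are given as a unit quaternion [x, y, z, w].
In Python, from plant import bot gives the robot as it stands. Calls block until the motion is done:
- bot.move_ptp(position, orientation): joint-space move of the TCP to a pose.
- bot.line_to(position, velocity=150, ori=None): straight line of the TCP; ori=None keeps the orientation; velocity is the mean speed in mm/s.
- bot.move_joints(angles): joint-space move.
- bot.move_gripper(opening, force=None): finger opening in mm; force is the grip in N (None keeps the last); returns when the fingers have stopped.
- bot.pause(seconds).
- bot.solve_ik(position, orientation): joint angles nearest the present ones, or None.
- bot.read_state(): the state.
- bot.camera(name): name is "scene" or "top" or "wrist"; returns the picture (400x640x3 uint8, red, green, blue); there is no depth.
- bot.get_calibration(name): a dict with "fx", "fy", "cx", "cy" (pixels), "view" (4x4, takes a point from world to camera coordinates); the wrist camera has in their place "T_tool_cam" (4x4, takes a point from camera to tool coordinates, whose origin is the TCP and whose axes are the flange's). Camera axes: x right, y up, looking along -z (the intrinsics and any distortion apply to the point x, -y, -z); pixel columns grow to the right and rows downward; lengths in mm; the calibration is good to about 2 mm. A picture is of the moment at which its call begins: read the wrist's pose just before it. get_calibration takes no time and is no camera call.
A pose or a line that the arm cannot do raises bot.Unreachable and nothing moves.
- bot.close_job(): hands the job in, once; it reports no verdict.
The state is a dict: "t": time; "joint_pos": joint angles; "qvel": joint speeds; "tau": joint torques, N m; "tcp_pos": TCP position; "eef_rot": TCP orientation; "contact_force": force on the tool from outside, world axes, zero at the start; "moment": the same for the moment, N m; "width": finger opening in mm.
Only numpy, scipy, OpenCV 4.12 (cv2) and the standard library are available. Lean on these libraries where they do the work, as an engineer would, in place of code of your own. Each camera call takes 0.05 s, during which the arm holds its last target.

## Working session

There is one attempt and no reset: what is moved stays moved. The work goes in short steps, each a Python script; the robot and the scene stay as the last script left them, time stands still between calls to the robot, and variables do not carry over. Pictures are saved under pics/ and viewed, and the job is handed in when it is done.

```bash
ls; mkdir -p pics; python3 - <<'E'
from plant import bot
import cv2,numpy as np
s=bot.read_state();print({k:np.round(v,3).tolist() for k,v in s.items()})
for n in ("scene","top"):
    cv2.imwrite(f"pics/{n}0.png",bot.camera(n)[:,:,::-1])
for n in ("scene","top","wrist"):
    print(n,{k:np.round(v,3).tolist() for k,v in bot.get_calibration(n).items()})
E
```

```text
pics
{'t': 0.0, 'joint_pos': [-0.977, 0.359, 0.011, -0.0, -1.224, -0.288], 'qvel': [-0.0, 0.0, 0.001, 0.001, -0.001, -0.0], 'tau': [-0.0, -58.272, 29.306, 6.997, 0.007, -0.0], 'tcp_pos': [203.002, -643.214, 225.613], 'eef_rot': [-0.152, 0.988, 0.001, -0.0], 'contact_force': [-0.255, 0.41, -0.431], 'moment': [-0.018, 0.026, 0.008], 'width': 87.459}
scene {'fx': 495.017, 'fy': 495.017, 'cx': 312.19, 'cy': 203.132, 'view': [[0.625, -0.78, -0.008, -361.177], [0.606, 0.479, 0.636, -331.526], [-0.492, -0.402, 0.772, -1511.634], [0.0, 0.0, 0.0, 1.0]]}
top {'fx': 367.442, 'fy': 367.442, 'cx': 310.22, 'cy': 200.958, 'view': [[0.002, -1.0, 0.0, -60.691], [0.983, 0.002, 0.183, -495.86], [-0.183, -0.0, 0.983, -983.982], [0.0, 0.0, 0.0, 1.0]]}
wrist {'fx': 325.617, 'fy': 325.617, 'cx': 319.092, 'cy': 196.631, 'T_tool_cam': [[-0.0, 0.954, 0.298, 80.616], [1.0, 0.0, -0.001, 0.385], [-0.001, 0.298, -0.954, -157.672], [0.0, 0.0, 0.0, 1.0]]}
```

View pics/scene0.png

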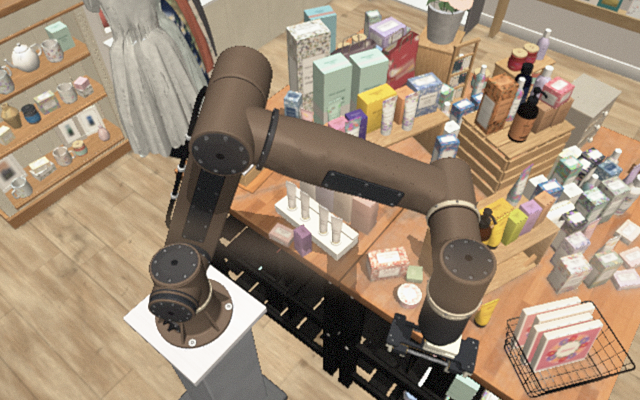

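View pics/top0.png

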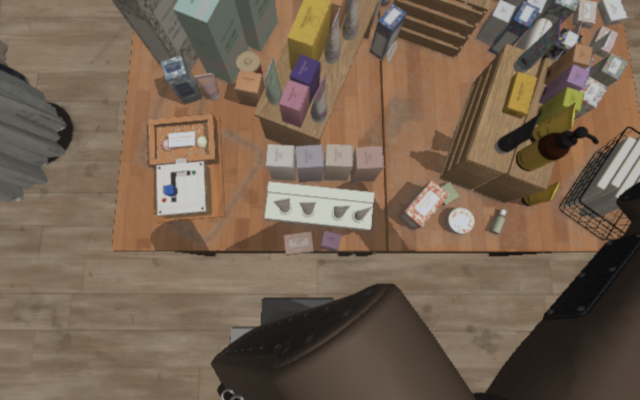

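The top view shows the stand at about (181,165) and its white plate at (181,188), with the blue knob near (170,189). I'll enlarge that area and compute a coarse position.

```bash
cat > h.py <<'E'
import numpy as np,cv2
from plant import bot
from scipy.spatial.transform import Rotation as R
def ray(n,uv,state=None):
    c=bot.get_calibration(n)
    d=np.array([(uv[0]-c["cx"])/c["fx"],-(uv[1]-c["cy"])/c["fy"],-1.0])
    if n=="wrist":
        T=np.array(c["T_tool_cam"]);W=np.eye(4);W[:3,:3]=R.from_quat(state["eef_rot"]).as_matrix();W[:3,3]=state["tcp_pos"];M=W@T
    else: M=np.linalg.inv(np.array(c["view"]))
    return M[:3,3],M[:3,:3]@d
def onz(n,uv,z,state=None):
    o,d=ray(n,uv,state);return o+d*(z-o[2])/d[2]
E
python3 - <<'E'
from h import *
print(bot.get_calibration("wrist").keys(),bot.get_calibration("top").keys())
a=cv2.imread("pics/top0.png")[100:230,110:250]
cv2.imwrite("pics/topc.png",cv2.resize(a,None,fx=4,fy=4,interpolation=cv2.INTER_CUBIC))
print(onz("top",(170,189),113),onz("top",(181,188),78))
E
```

```text
dict_keys(['fx', 'fy', 'cx', 'cy', 'T_tool_cam']) dict_keys(['fx', 'fy', 'cx', 'cy', 'view'])
[514.76405566 309.41131393 113.        ] [525.29816629 293.24582287  78.        ]
```

View pics/topc.png

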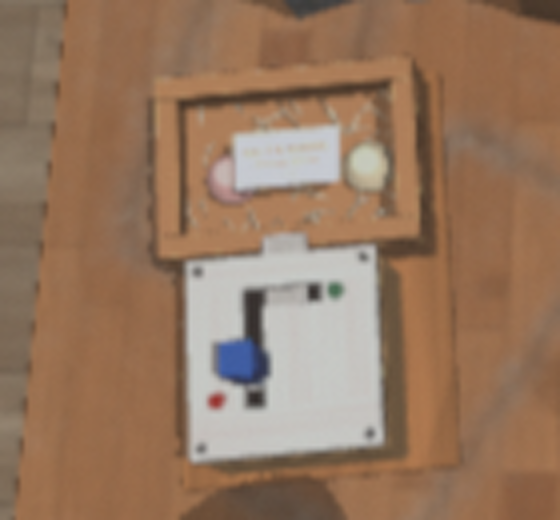

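The enlarged view shows the knob part way along the long leg, the red dot at crop (215,400), the green dot at (335,290), and a small positive yaw. Next I'll lift, go over the stand and look with the wrist camera.

```bash
cat >> h.py <<'E'
def q(psi): # tool down, tool x = -stand x
    x=np.array([-np.cos(psi),-np.sin(psi),0]);z=np.array([0,0,-1.]);y=np.cross(z,x)
    return R.from_matrix(np.c_[x,y,z]).as_quat()
E
python3 - <<'E'
from h import *
s=bot.read_state();p=np.array(s["tcp_pos"])
bot.line_to([p[0],p[1],340],250)
bot.move_gripper(0,20)
print(bot.solve_ik([500,290,320],q(0.06)))
bot.move_ptp([500,290,320],q(0.06))
bot.pause(0.2)
s=bot.read_state();im=bot.camera("wrist");print(s["t"],s["tcp_pos"],s["width"],s["contact_force"])
import pickle;pickle.dump(s,open("w1.pkl","wb"))
cv2.imwrite("pics/w1.png",im[:,:,::-1])
cv2.imwrite("pics/top1.png",bot.camera("top")[:,:,::-1])
E
```

```text
[ 0.86382235  0.15281316 -0.05433471  0.         -1.36364846 -2.37461867]
5.7417 [500.19500874 289.7158961  319.9841474 ] 0.3167397941269105 [-0.63440179 -0.19143883  0.8240293 ]
```

View pics/w1.png

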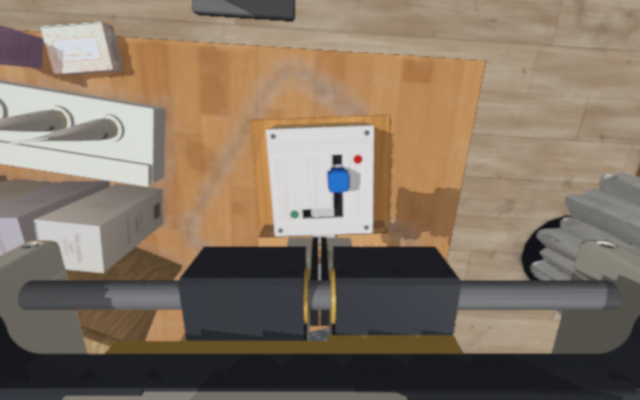

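The wrist view shows the plate (268–376, 126–236) with corner screws at about (272,136), (367,132), (280,231) and (368,227). The knob is at (339,180), the red dot at (358,159) and the green dot at (295,214). I'll measure these next.

```bash
cat > meas.py <<'E'
from h import *
import pickle
def blobs(m,mn=4):
    n,l,st,c=cv2.connectedComponentsWithStats(m.astype(np.uint8));return [(c[i],st[i]) for i in range(1,n) if st[i,4]>=mn]
def measure(im,s,verbose=True):
    r,g,b=[im[:,:,i].astype(int) for i in range(3)]
    # plate: bright low-saturation quad
    hsv=cv2.cvtColor(im,cv2.COLOR_RGB2HSV)
    x0,y0=200,100
    out={}
    red=[t for t in blobs((r>150)&(g<90)&(b<90)) if t[1][4]<200]
    grn=[t for t in blobs((g>r+25)&(g>b+15)) if t[1][4]<200]
    blue=blobs((b>r+60)&(b>g+40),60)
    for nm,l,z in(("red",red,78),("green",grn,78),("blue",blue,113)):
        for c,st in l:
            if 240<c[0]<400 and 100<c[1]<245: print(nm,c.round(1),st,onz("wrist",c,z,s).round(1)); out[nm]=(c,st)
    return out
if __name__=="__main__":
    s=pickle.load(open("w1.pkl","rb"));im=cv2.imread("pics/w1.png")[:,:,::-1].copy()
    measure(im,s)
    for n,uv in(("s1",(272.5,136)),("s2",(367.5,131.5)),("s3",(280,231)),("s4",(368,227))): print(n,onz("wrist",uv,78,s).round(1))
    cv2.imwrite("pics/w1c.png",cv2.resize(im[110:250,240:400,::-1],None,fx=4.5,fy=4.2857,interpolation=cv2.INTER_CUBIC))
E
python3 meas.py
```

```text
red [357.4 158.9] [355 156   6   7  36] [492.4 337.7  78. ]
green [294.1 214. ] [291 211   7   7  42] [569.9 261.9  78. ]
blue [338.  180.1] [328 168  21  25 464] [512.1 313.1 113. ]
s1 [470.5 232.   78. ]
s2 [458.3 346.7  78. ]
s3 [595.1 244.1  78. ]
s4 [582.5 360.3  78. ]
```

View pics/w1c.png

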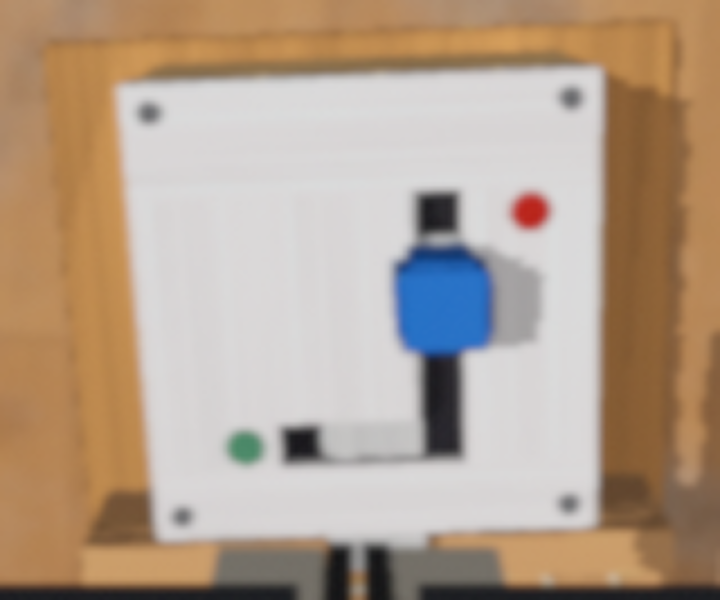

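```bash
python3 - <<'E'
from h import *
import pickle
s=pickle.load(open("w1.pkl","rb"))
psi=0.105;c=np.array([526.6,295.75]);A=np.array([[np.cos(psi),-np.sin(psi)],[np.sin(psi),np.cos(psi)]])
def st(uv,z): return (A.T@(onz("wrist",uv,z,s)[:2]-c)+[-75,0]).round(1)
f=lambda u,v:(240+u/4.5-.4,110+v/4.2857-.4)
for n,u,v,z in(("corner -28..,27",462,458,78),("start l",418,192,78),("start r",458,192,78),("end",284,460,78),("end2",284,428,78),("knobtop",444,308,113),("red",530,211,78),("green",246,447,78)): print(n,st(f(u,v),z))
# same points via top camera
for n,u,v,z in(("red",110+215/4,100+400/4,78),("green",110+335/4,100+290/4,78),("scr1",110+198/4,100+272/4,78),("scr2",110+363/4,100+257/4,78),("scr3",110+201/4,100+448/4,78),("scr4",110+370/4,100+433/4,78)):
  p=onz("top",(u,v),z);print(n,p.round(1),(A.T@(p[:2]-c)+[-75,0]).round(1))
E
```

```text
corner -28..,27 [-29.1  24.7]
start l [-111.6   14.6]
start r [-111.1   25.5]
end [-30.8 -27.2]
end2 [-41.2 -26.6]
knobtop [-86.  19.]
red [-104.6   45.2]
green [-35.6 -38. ]
red [491.9 337.9  78. ] [-105.1   45.5]
green [569.1 261.   78. ] [-36.4 -39. ]
scr1 [581.7 356.3  78. ] [-13.9  54.5]
scr2 [592.6 243.1  78. ] [-14.9 -59.3]
scr3 [458.9 344.8  78. ] [-137.2   55.9]
scr4 [469.4 231.4  78. ] [-138.7  -58. ]
```

The slot edges match the drawing within about 3 mm, and the two cameras agree within 2 mm. The knob is at about stand (-86, 19), so bolt ≈ 0.019. I'll push its near side with closed fingers.

```bash
cat >> h.py <<'E'
psi=0.105;C=np.array([526.6,295.75]);A=np.array([[np.cos(psi),-np.sin(psi)],[np.sin(psi),np.cos(psi)]])
def W(x,y,z): return [*(A@(np.array([x+75,y]))+C),z]
def S(): 
    s=bot.read_state();p=np.array(s["tcp_pos"]);F=np.array(s["contact_force"])
    return s["t"],*(A.T@(p[:2]-C)-[75,0]).round(1),p[2].round(1),(A.T@F[:2]).round(1),F[2].round(1)
E
python3 - <<'E'
from h import *
bot.move_ptp(W(-126,20,170),q(psi)); print(S())
bot.line_to(W(-126,20,90),100); print(S())
bot.line_to(W(-105,20,90),60); print(S())
bot.line_to(W(-75,20,90),60); print(S())
bot.line_to(W(-64,20,90),60); print(S())
F0=S()[4][0]
x=-64
while x<-50:
    x+=1.5; bot.line_to(W(x,20,90),30); r=S(); print(r)
    if r[4][0]<-14: break
cv2.imwrite("pics/top2.png",bot.camera("top")[:,:,::-1])
E
```

```text
(6.5, np.float64(-125.0), np.float64(20.5), np.float64(171.3), array([0.1, 0.1]), np.float64(0.7))
(7.45, np.float64(-125.5), np.float64(20.3), np.float64(90.7), array([0.1, 0.7]), np.float64(-0.3))
(7.95, np.float64(-104.6), np.float64(19.9), np.float64(89.8), array([-0.6, -0.2]), np.float64(-0.3))
(8.6, np.float64(-74.3), np.float64(20.2), np.float64(90.0), array([ 0. , -0.8]), np.float64(0.7))
(8.9333, np.float64(-63.6), np.float64(20.2), np.float64(90.0), array([-0.1,  0.2]), np.float64(-0.1))
(9.1833, np.float64(-62.5), np.float64(20.1), np.float64(90.1), array([-1.1, -0.5]), np.float64(0.1))
(9.4333, np.float64(-61.0), np.float64(20.1), np.float64(90.1), array([-1.5,  0.3]), np.float64(0.2))
(9.6833, np.float64(-59.4), np.float64(20.1), np.float64(90.0), array([-2. ,  1.6]), np.float64(0.3))
(9.9333, np.float64(-59.0), np.float64(19.8), np.float64(89.9), array([-6.7,  0.7]), np.float64(5.0))
(10.1833, np.float64(-58.8), np.float64(19.5), np.float64(89.9), array([-12. ,   1.4]), np.float64(8.6))
(10.4333, np.float64(-58.6), np.float64(19.1), np.float64(89.8), array([-19.2,   0.6]), np.float64(11.5))
```

The bolt hit its stop at TCP x ≈ -59, where I predicted -57.5. I'll back off, look, then go to the left side.

```bash
python3 - <<'E'
from h import *
bot.line_to(W(-75,20,90),80); print(S())
bot.line_to(W(-75,20,150),150)
bot.line_to(W(-90,20,300),250)
bot.pause(0.1)
s=bot.read_state();im=bot.camera("wrist");print(S())
cv2.imwrite("pics/w2.png",cv2.resize(im[100:300,200:460,::-1],None,fx=3,fy=3,interpolation=cv2.INTER_CUBIC))
import pickle;pickle.dump((s,im),open("w2.pkl","wb"))
from meas import measure;measure(im,s)
E
```

```text
(10.8833, np.float64(-74.7), np.float64(20.2), np.float64(90.3), array([ 0.6, -0.4]), np.float64(-0.2))
(12.3333, np.float64(-90.5), np.float64(19.6), np.float64(298.2), array([-0.3,  0.3]), np.float64(0.5))
red [340.8 155. ] [338 152   7   7  41] [492.3 337.7  78. ]
green [271.9 210.9] [268 207   8   8  48] [569.9 261.9  78. ]
blue [317.2 217.6] [307 204  22  27 496] [559.6 317.3 113. ]
```

View pics/w2.png

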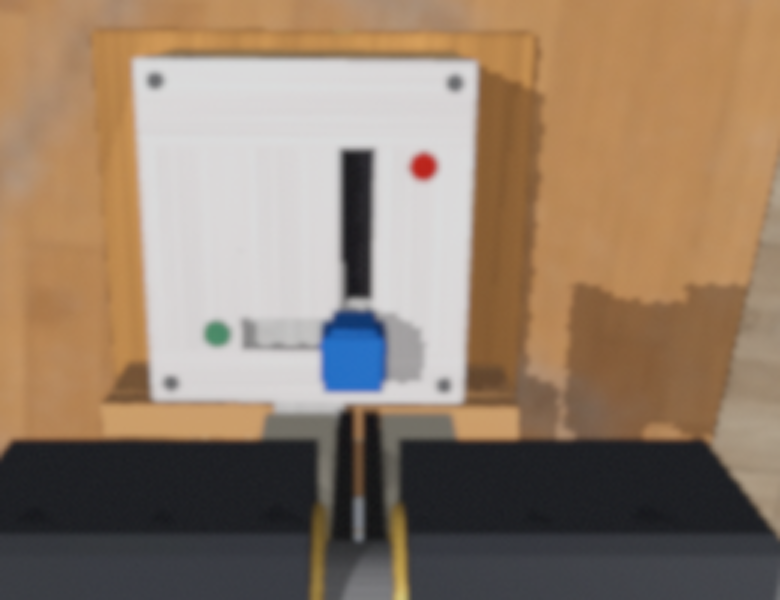

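The knob (crop (353,360)) is now in line with the short leg. Next I'll push it from its left side.

```bash
python3 - <<'E'
from h import *
bot.move_ptp(W(-36,78,170),q(psi)); print(S())
bot.line_to(W(-36,78,90),110); print(S())
y=78
for y in (55,40,30,20,12):
    bot.line_to(W(-36,y,90),60); r=S(); print(r)
    if r[4][1]>14: break
while y>-12 and r[4][1]<14:
    y-=1.5 ; bot.line_to(W(-36,y,90),30); r=S(); print(r)
E
```

```text
(12.9917, np.float64(-35.7), np.float64(77.8), np.float64(170.5), array([-0.4, -0.3]), np.float64(1.4))
(13.8667, np.float64(-35.5), np.float64(78.3), np.float64(91.0), array([ 0.7, -0.1]), np.float64(1.4))
(14.4, np.float64(-35.8), np.float64(54.6), np.float64(90.3), array([-0.1,  0. ]), np.float64(0.3))
(14.8, np.float64(-36.0), np.float64(39.5), np.float64(90.1), array([ 1.3, -0.7]), np.float64(-0.3))
(15.1167, np.float64(-36.1), np.float64(29.6), np.float64(90.0), array([ 0.1, -0.2]), np.float64(0.4))
(15.4333, np.float64(-36.0), np.float64(19.6), np.float64(90.0), array([-0.3,  0.8]), np.float64(0.4))
(15.7167, np.float64(-36.0), np.float64(11.7), np.float64(90.0), array([0.6, 0.1]), np.float64(0.9))
(15.9667, np.float64(-36.0), np.float64(10.6), np.float64(90.0), array([-0. ,  2.3]), np.float64(0.4))
(16.2167, np.float64(-36.0), np.float64(9.0), np.float64(90.0), array([-0.5,  1.8]), np.float64(-0.2))
(16.4667, np.float64(-36.0), np.float64(7.4), np.float64(90.0), array([-0.7,  1.4]), np.float64(1.4))
(16.7167, np.float64(-35.9), np.float64(6.9), np.float64(90.1), array([-1.3,  6.2]), np.float64(-0.9))
(16.9667, np.float64(-35.8), np.float64(6.6), np.float64(90.1), array([-3.3,  9.2]), np.float64(-1.0))
(17.2167, np.float64(-35.8), np.float64(6.4), np.float64(90.2), array([-4.3, 15.1]), np.float64(-0.8))
```

The push ended against a firm stop at TCP y ≈ 7. I'll retreat and check where the knob is.

```bash
python3 - <<'E'
from h import *
bot.line_to(W(-36,22,90),80); print(S())
bot.line_to(W(-36,30,150),150)
bot.line_to(W(-90,10,300),250)
bot.pause(0.1)
s=bot.read_state();im=bot.camera("wrist");print(S())
cv2.imwrite("pics/w3.png",cv2.resize(im[100:300,200:460,::-1],None,fx=3,fy=3,interpolation=cv2.INTER_CUBIC))
cv2.imwrite("pics/top3.png",bot.camera("top")[:,:,::-1])
from meas import measure;o=measure(im,s)
import pickle
s2,im2=pickle.load(open("w2.pkl","rb"));o2=measure(im2,s2)
st=lambda uv,s:(A.T@(onz("wrist",uv,113,s)[:2]-C)-[75,0]).round(1)
print("blob before/after, stand frame",st(o2["blue"][0],s2),st(o["blue"][0],s))
E
```

```text
(17.6083, np.float64(-36.2), np.float64(21.9), np.float64(89.7), array([-0.3, -0.1]), np.float64(0.5))
(19.1, np.float64(-90.3), np.float64(9.7), np.float64(298.0), array([-0.4,  0. ]), np.float64(-0.0))
red [349.2 155. ] [346 152   7   7  41] [492.4 337.6  78. ]
green [278.5 210.4] [276 208   6   7  25] [569.7 260.1  78. ]
blue [292.2 217.5] [281 205  23  25 507] [563.5 279.3 113. ]
red [340.8 155. ] [338 152   7   7  41] [492.3 337.7  78. ]
green [271.9 210.9] [268 207   8   8  48] [569.9 261.9  78. ]
blue [317.2 217.6] [307 204  22  27 496] [559.6 317.3 113. ]
blob before/after, stand frame [-39.9  18. ] [-40.  -20.2]
```

View pics/w3.png

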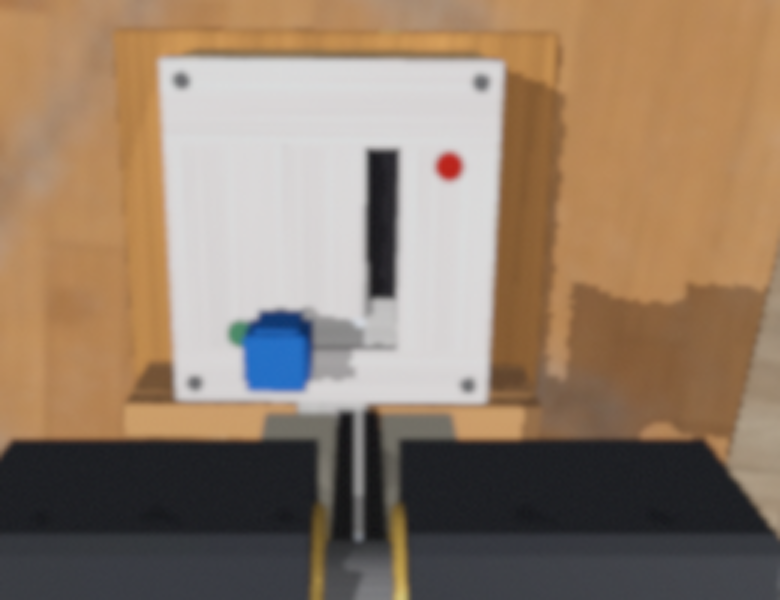

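View pics/top3.png

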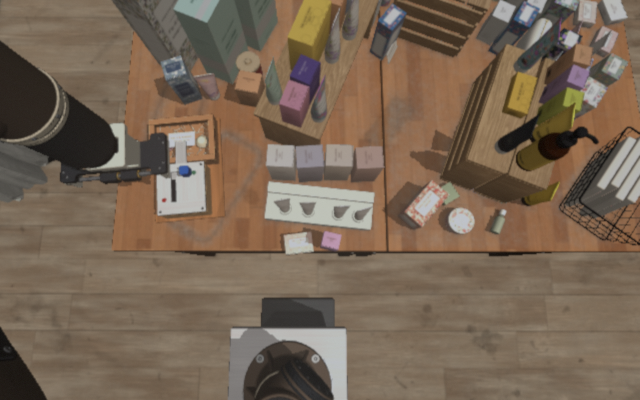

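The knob is at the green end and the slot's long leg is empty. The blob moved 38.2 mm, but that includes visible side faces, so I'll check using only the bright top face.

```bash
python3 - <<'E'
from h import *
import pickle
from meas import blobs
st=lambda uv,s,z=113:(A.T@(onz("wrist",uv,z,s)[:2]-C)-[75,0]).round(1)
def top(im,s):
    r,g,b=[im[:,:,i].astype(int) for i in range(3)]
    c,x=max(blobs((b>r+60)&(b>g+40)&(b>165),60),key=lambda t:t[1][4])
    print("top face",c.round(1),x,st(c,s))
s2,im2=pickle.load(open("w2.pkl","rb"));top(im2,s2)
bot.line_to(W(-90,-20,300),150);bot.pause(.1)
s=bot.read_state();im=bot.camera("wrist");top(im,s);print(S())
cv2.imwrite("pics/w4.png",cv2.resize(im[100:300,200:460,::-1],None,fx=3,fy=3,interpolation=cv2.INTER_CUBIC))
E
```

```text
top face [317.  220.1] [307 210  21  21 392] [-37.   17.7]
top face [317.1 218.5] [307 208  21  21 395] [-37.1 -21.7]
(19.65, np.float64(-89.9), np.float64(-19.9), np.float64(299.8), array([-0.2, -0.6]), np.float64(-0.4))
```

View pics/w4.png

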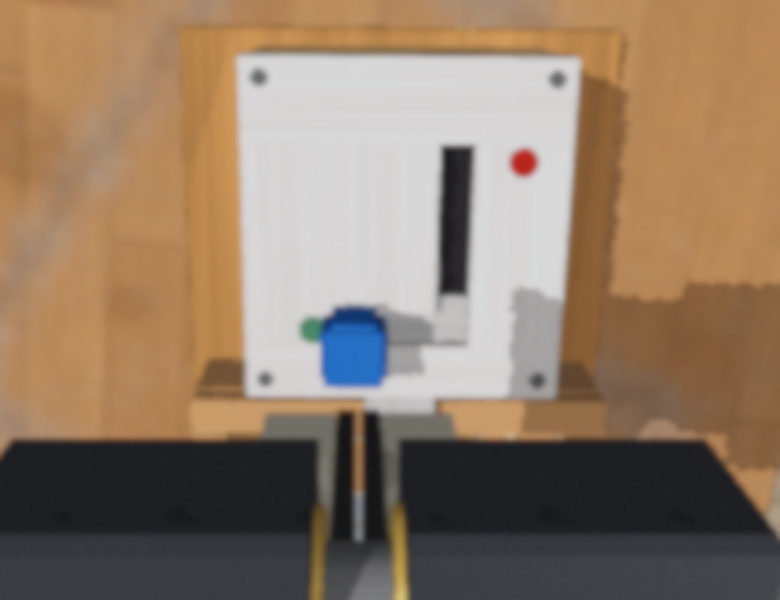

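The top face moved 39.4 mm from the same viewing angle (40 expected, pose noise about 0.5 mm). The knob sits beside the green dot, at crop (354,350) and (312,329). The robot is clear, so I'm handing in.

```bash
python3 -c "
from h import *
bot.close_job();print(S())"
```

```text
the job is handed in; nothing more can be done
the job is handed in; nothing more can be done
```

The keepsake box is bolted. I pushed the knob with closed fingers along the long leg to its stop, then pushed its left side to the right, to the end by the green dot. It was never pinched. The job was handed in at about 20 s of the 40 s allowed, with the arm clear above the stand.

**Checks:**
- **Long leg:** contact force rose to 19 N against a firm stop at TCP x = -59 mm, where I predicted -57.5 mm. The wrist view then showed the knob in line with the short leg.
- **Short leg:** contact force rose to 15 N against a firm stop. Moving the knob takes only 2 to 3 N, so it is at the end of its travel.
- **Knob position:** the top face moved 39.4 mm, where 40 mm is the full travel. An earlier estimate from the whole blue shape gave 38.2 mm; it was taken from a more oblique view that included the knob's side faces. The absolute positions are about 2 mm off nominal, which is within the calibration.
- **Other goods:** in the last top view the goods look where they were. I judged this by eye and did not measure it.

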